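Lock the banding wheel with its rim bolt

TASK

Lock the banding wheel so that the bowl on it can be carved: push the wheel round by its upright peg until the notch in its rim faces the sliding bolt, then push the bolt's tab until the bolt is fully home in the notch. Do it all by pushing gently with the fingers: grip and lift nothing, keep the bowl standing in the middle of the wheel, leave the other things where they are, and finish clear of everything.

Things in the scene. Friction and masses are not known exactly. Their poses are not given: they have to be found in the camera images.
- stand: Fixed dark stand of the wheel. Origin on the table, on the wheel's vertical axis; +x points level from there out along the bolt. Carries a chalky white disc (250 mm across, top 69 mm above the table, 70 mm within 98 mm of the axis) and, on an arm along +x, a dark guide block for the bolt (135 to 205 mm from the axis, 44 mm wide, top 68 to 70 mm above the table). Nothing of it lies beyond 206 mm.
- disc (a joint): Angle of the disc about its vertical axis, rad, growing anticlockwise seen from above; 0 or any whole turn = notch faces the bolt. Turns either way without stops; friction (0.2 N m) stops it where it is left. Starts at least 1 rad from lined up. The bolt cannot enter unless the notch is in front of it.
- notch (a point): Middle of the only notch in the disc's rim, level with the rim's top, 113 mm from the axis. Open at the rim, it goes through the disc and 27 mm inwards; 21 mm wide at the mouth, narrowing to 13 mm, so that the bolt, once its nose is in, centres the disc by itself.
- peg (a point): Centre of the top of the upright steel peg fixed on the disc, 16 mm in diameter, 33 mm tall (from 69 to 102 mm above the table), 80 mm from the axis, on the same radius as the notch. It is for pushing the disc round from either side.
- bolt (a joint): Travel of the bolt towards the wheel's axis, m: 0 = drawn out (nose 12 mm clear of the rim), 0.035 = fully home against its stop (nose 23 mm inside the rim). Friction about 2 N keeps it where it is left; no spring.
- tab (a point): Centre of the top of the bolt's upright steel tab, 103 mm above the table, 183 mm from the axis along the stand's +x when out, 148 mm when home. 12 mm thick along the bolt, 30 mm wide, it stands 34 mm above the bolt's bar (11 mm wide, round nose, top 69 mm above the table). Its outer face, away from the wheel, is free to push against.
- bowl: Loose small white bowl standing in the middle of the disc, rim 84 mm across, 50 mm high, 0.15 kg. Origin at the centre of its underside, 70 mm above the table.
- mug: Loose blue mug near the bolt, 76 mm across with a handle, 85 mm high. Leave alone. Origin under its centre.
- jar: Loose white lidded jar near the bolt, 56 mm across, 70 mm high. Leave alone. Origin under its centre.
- brush: Loose flat brush lying on the table beside the wheel, 190 mm long, 20 mm high. Leave alone. Origin under its middle.
- colour_bowl: Loose blue bowl, 110 mm across, 45 mm high. Leave alone. Origin under its centre.
- vase: Loose white vase, 100 mm across, 136 mm high. Leave alone. Origin under its centre.
- rib: Loose flat wooden rib, 110 by 55 by 10 mm. Leave alone. Origin under its centre.
- cup: Loose white cup, 72 mm across, 75 mm high. Leave alone. Origin under its centre.
Mind the look-alikes: they are no part of the job. Leave any purple look-alike of the bowl alone.

How it is judged:
On the way, in this order (a step that is already met when the one before it is completed fails the run):
1. the disc's notch faces the bolt (within 6 mm) (y of notch in the frame of stand between -0.006 and 0.006 m and x of notch in the frame of stand above 0.1 m), for 0.1 s.
2. the bolt is home in the notch (all of step 1 and value of joint bolt above 0.031 m), for 0.2 s.
At the end, for the whole second after the job is handed in: The bolt is pushed in at least 31 of its 35 mm with the notch in front of it (within 6 mm), the bowl stands upright at rest on the disc within 20 mm of the axis, and every other loose thing is within 30 mm of where it stood (all of step 2 and horizontal distance between bowl and stand below 0.02 m and angle between bowl's own z axis and vertical below 0.15 rad and height (world z) of bowl between 0.06 and 0.08 m and linear speed of bowl below 0.02 m/s and distance of each of mug, jar, brush, colour_bowl, vase, rib, cup from where it was at the start of the episode below 0.03 m); the robot touches nothing.
It fails at once if the bowl is lifted, tipped or pushed away from the middle of the wheel (height (world z) of bowl above 0.085 m or angle between bowl's own z axis and vertical above 0.3 rad or horizontal distance between bowl and stand above 0.025 m).
It fails at once if another loose thing is moved by more than 30 mm or lifted (distance of any of mug, jar, brush, colour_bowl, vase, rib, cup from where it was at the start of the episode above 0.03 m).
It fails at once if the disc with its peg or the bolt is squeezed or forced with more than 35 N (contact force between the fingers and disc above 35 N or contact force between the fingers and bolt above 35 N).
It also fails if it takes over 58 s, if anything falls off the work surface, if the arm or the gripper's body presses on something with over 40 N, if the wrist force passes 120 N, or if a joint passes its speed limit or range.

ROBOT

A 7-joint arm with a two-finger parallel gripper is mounted at the origin on the work surface. World frame = base frame: x ahead of the robot, y to its left, z up, the work surface at z = 0. Lengths are in m, angles in rad, forces in N, time in s.
With the tool pointing down it reaches from about 0.425 to 1.025 m from the base axis. Payload 9.4 kg.
Tool frame: the origin (TCP) lies midway between the tips of the shut fingers; the grasp point (between the pads) lies 19 mm behind it; z points along the fingers, y is the line along which they close (so a half turn about z gives the same grasp; the last joint's range is limited). The gripper opens to 85 mm and grips with 20 to 120 N. Pads are 22 mm wide; open, the fingers measure 114 mm over their backs; the gripper's body (76 mm by 85 mm) begins 54 mm behind the grasp point. The pads swing forward as they close: fully open they stand 13 mm farther back than shut.
Start: joints at [1.073, 0.599, -0.003, 1.599, 0.002, 0.943, -0.08], TCP at [0.296, -0.662, 0.231] pointing down, gripper open.
Joint ranges: [-2.57, 2.57], [-0.35, 1.97], [-1.29, 1.29], [0.11, 2.56], [-1.05, 4.19], [0.11, 1.86], [-2.63, 2.63]. Speed limits (rad/s): [2.22, 2.22, 3.01, 3.01, 3.14, 3.14, 3.14].

INTERFACE

Orientations are given as [roll, pitch, yaw] about the fixed x, y, z axes, in that order (R = Rz(yaw) Ry(pitch) Rx(roll)).
In Python, from plant import observe, get_image, finish_job, recognise gives the robot as it stands.
- The arm moves only by the tool apply_moves, never from a script. Its argument "series" is a list of rows, each a list of 7 numbers: the finger opening in mm, from 0 to 85.4, then the shift along the tool's x, y, z normalised to -1 to 1, where 1 is 0.5 m, then the turn, a rotation vector about the tool's x, y, z normalised to -1 to 1, where 1 is 90 degrees. In form: [[hand, tx, ty, tz, wx, wy, wz], ...]. A call has 1 to 12 rows; each row is the pose to reach, as a shift and turn from the pose commanded when the call began, along the tool's axes at that moment; what a row does not reach only later rows make up. A row lasts 1/12 s, in which the tool goes at most 41.7 mm and 7.16 degrees, less where a joint would pass 70% of its speed; a pose out of reach is approached as far as the arm can. A call with a number of a shift or a turn outside -1 to 1 is refused whole. A call with a gripper value outside its range is refused whole. The fingers move at their own pace and stop on an object; "grip_force" is the grip in N (left out, the last holds). Time passes only in rows, so rows that repeat a pose let the fingers close. It gives the time, the measured TCP pose, the force, the opening and the grip force at its end, in the units of the state.
- observe(): the state, without advancing time (a new reading comes with each control period).
- get_image(name): name is "scene" or "top" or "wrist"; returns a dict with "pixels" (420x560x3 uint8, red, green, blue), "camera_matrix" (3x3 intrinsics, pixels), "R" (3x3) and "t" (3): a world point X has camera coordinates R X + t; the wrist camera has in their place "mount" (4x4, takes a point from camera to tool coordinates, whose origin is the TCP and whose axes are the flange's). Camera axes: x right, y down, z forward; pixel columns grow to the right and rows downward; lengths in m; the calibration is good to about 2 mm. The wrist camera is an equidistant fisheye: a pixel r from the principal point sees the ray r / f radians off the axis. A picture is of the moment at which its call begins: read the wrist's pose just before it. There is no depth.
- finish_job(): hands the job in; it is judged then, once.
Trained networks look in a picture, given as the dict that the camera call returned (one of the last four; its "shot" number tells which), for a name from the list of things; names that differ only in an ending like _2 or _b are one class to them, and where a whole thing is asked for, a point or a joint stands for the part that bears it (a point fixed in the world has none). Each returns a list of dicts, best first, with "score" (0 to 1); they miss things now and then, are a little off and sometimes report something else, mostly with a low value. They report only what shows in the picture. A call takes as long as a camera call. They do not tell look-alikes from the thing itself.
- recognise(picture, thing): "extent" ([left, top, width, height] as shares, 0 to 1, of the picture: columns of its width, rows of its height, round what is visible of it).
The state is a dict: "time": time; "joint_pos": joint angles; "qvel": joint speeds; "joint_torque": joint torques, N m; "position": TCP position; "tool_rot": TCP orientation; "ft_force": force on the tool from outside, world axes, zero at the start; "wrist_torque": the same for the moment, N m; "grip_width": finger opening in m; "finger_force": force on a finger pad.
Only numpy, scipy, OpenCV 4.12 (cv2) and the standard library are available. Lean on these libraries where they do the work, as an engineer would, in place of code of your own. Each camera call takes 0.05 s, during which the arm holds its last target. There are 200 camera calls.

## Working session

There is one attempt and no reset: what is moved stays moved. The work goes in short steps, Python scripts to look and compute and a tool call to move; the robot and the scene stay as the last step left them, time stands still between calls to the robot, and variables do not carry over. Pictures are saved under pics/ and viewed, at most 10 in all, crops included, and the job is handed in when it is done.

Besides the shell and the picture viewer there is one more tool, called after "Call:" by a JSON object that holds its "name" and its "arguments". apply_moves: Moves the arm, as the interface text tells. Its arguments: {"type":"object","properties":{"series":{"type":"array"},"grip_force":{"type":"number"}},"required":["series"]}

```bash
mkdir -p pics; cat > h.py <<'E'
import numpy as np, cv2
from plant import observe, get_image, finish_job, recognise
def ray(im,u,v,z):
    K=im["camera_matrix"];R=np.array(im["R"]);t=np.array(im["t"])
    d=R.T@np.linalg.inv(K)@np.array([u,v,1.]);c=-R.T@t
    return c+d*(z-c[2])/d[2]
def proj(im,X):
    p=np.array(im["camera_matrix"])@(np.array(im["R"])@np.array(X)+np.array(im["t"]));return p[:2]/p[2]
E
python3 - <<'E'
from h import *
print(observe())
a=[]
for n in("scene","top"):
    im=get_image(n);cv2.imwrite(f"pics/{n}0.png",im["pixels"][:,:,::-1])
    print(n,np.round(-np.array(im["R"]).T@im["t"],3))
    for th in("stand","disc","peg","tab","notch","bolt","bowl","mug","jar","brush","colour_bowl","vase","rib","cup"):
        r=recognise(im,th)
        print(th,[(np.round(np.array(x["extent"])*[560,420,560,420],0).tolist(),round(x["score"],2)) for x in r[:3]])
E
```

```text
{'time': 0.0, 'joint_pos': array([ 1.07330479,  0.60014917, -0.00255496,  1.6001441 ,  0.00180178,
        0.94291368, -0.07981637]), 'qvel': array([ 0.00045609,  0.00207366,  0.00101631, -0.0012545 , -0.00044397,
       -0.00108679,  0.00087842]), 'joint_torque': array([ 5.50072764e-04, -7.76444507e+01,  1.56468876e+00, -2.58001024e+01,
        1.22885808e-02,  9.04778688e-03,  2.90887715e-05]), 'position': array([ 0.29594153, -0.66131573,  0.23039435]), 'tool_rot': array([-3.13998684e+00,  1.41955246e-04,  4.20844530e-01]), 'ft_force': array([0.14462416, 0.10141043, 0.92212476]), 'wrist_torque': array([ 0.03158541, -0.00390826,  0.01653163]), 'finger_force': 0.0, 'grip_width': 0.08519994592840673}
scene [ 0.96  -0.598  0.853]
stand [([225.0, 181.0, 95.0, 96.0], 0.94)]
disc [([228.0, 198.0, 94.0, 78.0], 0.73)]
peg [([227.0, 201.0, 99.0, 76.0], 0.72)]
tab [([290.0, 182.0, 15.0, 19.0], 0.64)]
notch [([229.0, 202.0, 93.0, 76.0], 0.62)]
bolt [([197.0, 237.0, 25.0, 63.0], 0.65), ([290.0, 182.0, 17.0, 25.0], 0.47)]
bowl [([330.0, 186.0, 30.0, 29.0], 0.76), ([235.0, 297.0, 36.0, 36.0], 0.6
[... 500 characters left out ...]

stand [([227.0, 153.0, 117.0, 89.0], 0.86), ([235.0, 211.0, 19.0, 8.0], 0.63)]
disc [([242.0, 147.0, 23.0, 22.0], 0.67), ([254.0, 153.0, 87.0, 91.0], 0.6)]
peg [([257.0, 156.0, 86.0, 87.0], 0.66)]
tab []
notch [([256.0, 158.0, 86.0, 83.0], 0.7)]
bolt []
bowl [([282.0, 182.0, 37.0, 30.0], 0.87), ([196.0, 165.0, 28.0, 22.0], 0.74)]
mug []
jar [([243.0, 149.0, 21.0, 24.0], 0.7), ([285.0, 183.0, 30.0, 28.0], 0.64)]
brush [([328.0, 204.0, 40.0, 50.0], 0.88), ([416.0, 158.0, 34.0, 36.0], 0.4)]
colour_bowl [([418.0, 210.0, 37.0, 35.0], 0.83)]
vase [([414.0, 160.0, 36.0, 31.0], 0.75)]
rib [([173.0, 265.0, 28.0, 42.0], 0.7)]
cup [([124.0, 179.0, 30.0, 25.0], 0.7), ([285.0, 180.0, 31.0, 32.0], 0.31)]
```

```bash
python3 - <<'E'
import cv2
a=cv2.imread("pics/scene0.png")[130:310,180:400]
b=cv2.imread("pics/top0.png")[130:290,180:400]
cv2.imwrite("pics/s1.png",cv2.resize(a,(733,600),interpolation=2))
cv2.imwrite("pics/t1.png",cv2.resize(b,(792,576),interpolation=2))
E
```

```text
(no output)
```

View pics/s1.png

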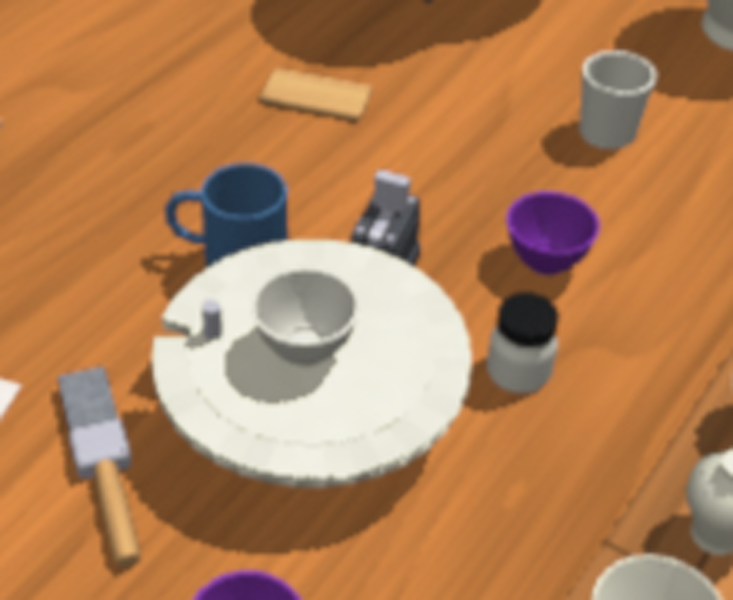

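View pics/t1.png

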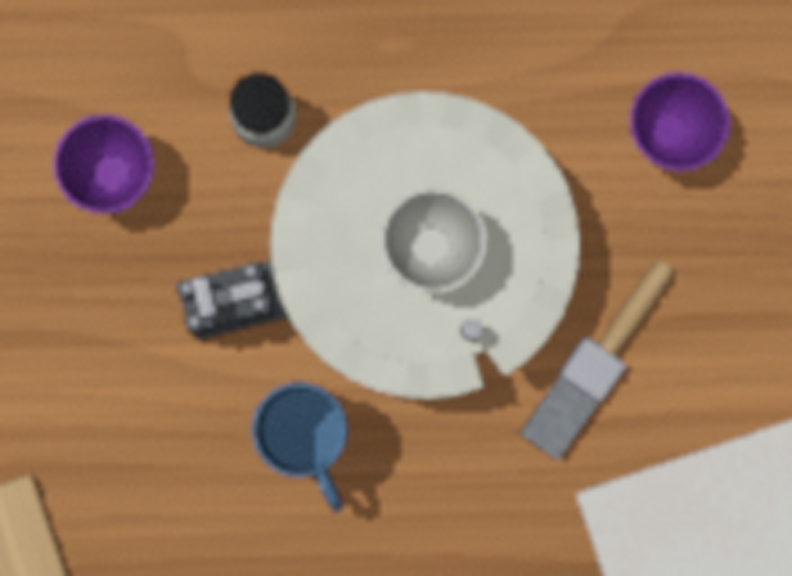

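View pics/top0.png

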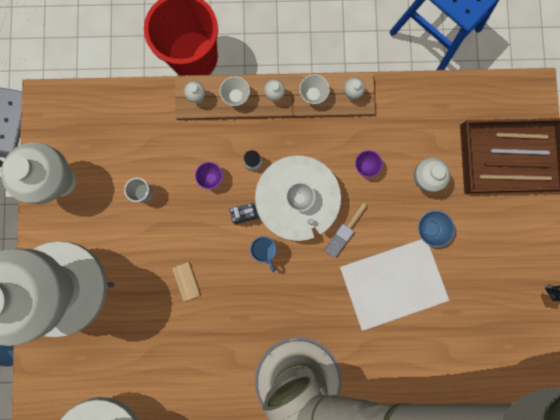

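The top crop shows the white disc centred near full-frame px (298,198), with the white bowl on it at (300,197). The peg is at (311,221), with the notch just outside it. The bolt tab is at (237,212), the mug at (263,250), the jar at (253,160) and the brush at (347,230).

Look-alikes are the purple bowls at (209,176) and (369,163), plus white bowls on the shelf at (235,91) and (315,90). The bowl I want is the white one on the disc. There is only one peg and one tab.

```bash
python3 - <<'E'
from h import *
im=get_image("top"); s=get_image("scene")
f=lambda x,y:(180+x/3.6,130+y/3.6)
g=lambda x,y:(180+x/(733/220),130+y/(600/180))
px=im["pixels"]
# disc ellipse fit: whitish, low saturation
hsv=cv2.cvtColor(px,cv2.COLOR_RGB2HSV)
m=((hsv[...,1]<50)&(hsv[...,2]>130)).astype('uint8')
m2=np.zeros_like(m);m2[150:245,250:346]=m[150:245,250:346]
c=max(cv2.findContours(m2,0,1)[0],key=cv2.contourArea)
hull=cv2.convexHull(c)
P=np.array([ray(im,*p[0],.069)[:2] for p in hull])
A=np.c_[2*P,np.ones(len(P))];q=np.linalg.lstsq(A,(P**2).sum(1),rcond=None)[0]
print("disc top",q[:2],np.sqrt(q[2]+q[0]**2+q[1]**2))
for n,p,z in(("peg",(471,329),.102),("tab",(204,297),.103),("bowl",(432,240),.12),("notch",(490,372),.069),("mug",(300,430),.085),("jar",(262,103),.07),("handle",(338,505),.05),("brushtip",(555,455),.02),("brushtip2",(525,433),.02),("brushfer",(595,340),.02)):
    print(n,ray(im,*f(*p),z)[:2].round(4))
for n,p,z in(("peg",(211,306),.102),("tab",(392,180),.103),("bowl",(306,300),.12),("mug",(245,188),.085),("jar",(527,318),.07)):
    print("S",n,ray(s,*g(*p),z)[:2].round(4))
E
```

```text
disc top [ 0.54177472 -0.01050439] 0.12549085764712858
peg [ 0.4681 -0.0451]
tab [0.4985 0.1654]
bowl [ 0.5375 -0.0154]
notch [ 0.4348 -0.0617]
mug [0.3919 0.0924]
jar [0.66   0.1186]
handle [0.3303 0.0641]
brushtip [ 0.3658 -0.1178]
brushtip2 [ 0.3847 -0.0933]
brushfer [ 0.4611 -0.1549]
S peg [ 0.4706 -0.0445]
S tab [0.5026 0.1646]
S bowl [ 0.5372 -0.0102]
S mug [0.3934 0.0982]
S jar [0.6654 0.1179]
```

```bash
cat >> h.py <<'E'
AX=np.array([.5405,-.011]); TCP=None
from scipy.spatial.transform import Rotation as Ro
def rows(targets,start=None,hand=0):
    """targets: x,y,z,yaw(deg); start x,y,z,yaw(deg) or measured"""
    if start is None:
        o=observe();p=o["position"];R0=Ro.from_euler('xyz',o["tool_rot"])
    else: p=np.array(start[:3]);R0=Ro.from_euler('xyz',[np.pi,0,np.radians(start[3])])
    for t in targets:
        d=R0.inv().apply(np.array(t[:3])-p)/.5
        w=(R0.inv()*Ro.from_euler('xyz',[np.pi,0,np.radians(t[3])])).as_rotvec()/(np.pi/2)
        print([hand]+np.round(np.r_[d,w],3).tolist())
def behind(phi,off,r=.08):
    a=np.radians(phi);u=np.array([np.cos(a),np.sin(a)]);tc=np.array([u[1],-u[0]])
    return AX+r*u-off*tc
E
python3 - <<'E'
from h import *
print(behind(205.6,.036))
rows([[.42,-.37,.231,70]])
E
```

```text
[ 0.48390848 -0.07803283]
[0, 0.464, -0.431, 0.001, -0.0, 0.0, -0.51]
```

Call:
{"name": "apply_moves", "arguments": {"series": [[0, 0.464, -0.431, 0, 0, 0, -0.51], [0, 0.464, -0.431, 0, 0, 0, -0.51], [0, 0.464, -0.431, 0, 0, 0, -0.51], [0, 0.464, -0.431, 0, 0, 0, -0.51], [0, 0.464, -0.431, 0, 0, 0, -0.51], [0, 0.464, -0.431, 0, 0, 0, -0.51], [0, 0.464, -0.431, 0, 0, 0, -0.51], [0, 0.464, -0.431, 0, 0, 0, -0.51], [0, 0.464, -0.431, 0, 0, 0, -0.51], [0, 0.464, -0.431, 0, 0, 0, -0.51], [0, 0.464, -0.431, 0, 0, 0, -0.51], [0, 0.464, -0.431, 0, 0, 0, -0.51]]}}

```text
time: 2.6
position: [0.4192, -0.3717, 0.2312]
tool_rot: [-3.141, 0.001, 1.22]
ft_force: [-0.4, -0.3, -0.3]
grip_width: 0.0001
finger_force: 0.0
```

```bash
python3 - <<'E'
from h import *
rows([[.484,-.078,.17,115.6]]); o=observe();print(o["position"],np.degrees(o["tool_rot"]),o["joint_pos"],o["time"])
E
```

```text
[0, 0.596, -0.08, 0.122, -0.0, 0.0, -0.508]
[ 0.41919895 -0.3716682   0.23123127] [-1.79994258e+02  3.93640385e-02  6.98910305e+01] [ 0.80687293  0.41279691 -0.25201179  1.96960089  0.14429658  0.77602782
  0.12094999] 2.6
```

Call:
{"name": "apply_moves", "arguments": {"series": [[0, 0.596, -0.08, 0.122, 0, 0, -0.508], [0, 0.596, -0.08, 0.122, 0, 0, -0.508], [0, 0.596, -0.08, 0.122, 0, 0, -0.508], [0, 0.596, -0.08, 0.122, 0, 0, -0.508], [0, 0.596, -0.08, 0.122, 0, 0, -0.508], [0, 0.596, -0.08, 0.122, 0, 0, -0.508], [0, 0.596, -0.08, 0.122, 0, 0, -0.508], [0, 0.596, -0.08, 0.122, 0, 0, -0.508], [0, 0.596, -0.08, 0.122, 0, 0, -0.508], [0, 0.596, -0.08, 0.122, 0, 0, -0.508], [0, 0.596, -0.08, 0.122, 0, 0, -0.508]]}}

```text
time: 3.52
position: [0.484, -0.0784, 0.1702]
tool_rot: [-3.141, 0.0, 2.017]
ft_force: [0.6, -0.6, 0.2]
grip_width: 0.0001
finger_force: 0.0
```

```bash
python3 - <<'E'
from h import *
o=observe();im=get_image("wrist");cv2.imwrite("pics/w1.png",im["pixels"][:,:,::-1])
print(o["position"],np.degrees(o["tool_rot"]),o["time"]);print(im["camera_matrix"],im["mount"])
rows([[.484,-.078,.081,115.6]])
E
```

```text
[ 0.48400425 -0.07837507  0.17015359] [-1.79952100e+02  2.74381488e-02  1.15585047e+02] 3.5167
[[325.1922621    0.         272.14474998]
 [  0.         325.1922621  215.17086973]
 [  0.           0.           1.        ]] [[-1.20351969e-04 -9.58026247e-01 -2.86680477e-01  7.33430820e-02]
 [ 9.99999955e-01 -3.64348197e-05 -2.98054654e-04 -1.75845398e-04]
 [ 2.75099030e-04 -2.86680500e-01  9.58026208e-01 -1.44062595e-01]
 [ 0.00000000e+00  0.00000000e+00  0.00000000e+00  1.00000000e+00]]
[0, 0.001, 0.001, 0.179, -0.0, 0.0, -0.001]
```

View pics/w1.png

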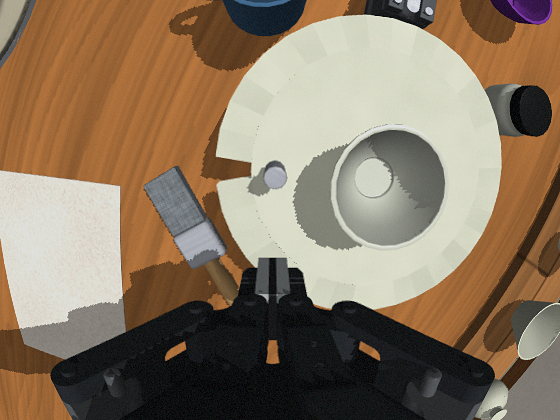

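The wrist view shows the shut fingertips at (273,262), with the peg top at (275,173) straight ahead and the notch at (235,168) outside it. The white bowl is at (390,185) and the guide block with the tab is at about (415,10). The choice of peg and bowl is confirmed. I'll refine the axis and peg from this view, then descend.

```bash
cat >> h.py <<'E'
def wray(im,o,u,v,z):
    K=im["camera_matrix"];x,y=(u-K[0,2]),(v-K[1,2]);r=np.hypot(x,y);th=r/K[0,0]
    d=np.array([x/r*np.sin(th),y/r*np.sin(th),np.cos(th)])
    M=np.array(im["mount"]);Rw=Ro.from_euler('xyz',o["tool_rot"]).as_matrix()
    d=Rw@M[:3,:3]@d;c=Rw@M[:3,3]+o["position"]
    return c+d*(z-c[2])/d[2]
def circ(P):
    P=np.asarray(P)[:,:2];q=np.linalg.lstsq(np.c_[2*P,np.ones(len(P))],(P**2).sum(1),rcond=None)[0]
    return q[:2],np.sqrt(q[2]+q[0]**2+q[1]**2)
E
python3 - <<'E'
from h import *
o=observe();im=get_image("wrist")
c=circ([wray(im,o,*p,.069) for p in((362,15),(444,39),(483,81),(501,140),(486,218),(440,280),(217,155),(237,93),(275,50),(219,180))]);print(c)
p=wray(im,o,275,173,.102);print("peg",p);d=p[:2]-c[0];print(np.hypot(*d),np.degrees(np.arctan2(d[1],d[0]))%360)
t=[wray(im,o,*q,.120)[:2] for q in((333,185),(445,186),(388,124),(388,249))];print("bowl",circ(t))
E
```

```text
(array([ 0.5433949 , -0.00868694]), np.float64(0.12455703349367053))
peg [ 0.46870092 -0.04291167  0.102     ]
0.08216156551921404 204.61721939819515
bowl (array([ 0.53894466, -0.01621321]), np.float64(0.040409109879770665))
```

Call:
{"name": "apply_moves", "arguments": {"series": [[0, 0, 0, 0.06, 0, 0, 0], [0, 0, 0, 0.12, 0, 0, 0], [0, 0, 0, 0.16, 0, 0, 0], [0, 0, 0, 0.178, 0, 0, 0], [0, 0, 0, 0.178, 0, 0, 0]]}}

```text
time: 4.03
position: [0.4832, -0.0775, 0.0798]
tool_rot: [-3.139, -0.001, 2.019]
ft_force: [0.8, 0.5, -0.2]
grip_width: -0.0
finger_force: 0.0
```

```bash
sed -i 's/^AX=.*/AX=np.array([.542,-.010])/' h.py; python3 - <<'E'
from h import *
T=[]
for off in(.030,.025,.020): T.append((205,off))
for k in range(1,10): T.append((205-3*k,.019))
rows([[*behind(p,o),.080,p-90] for p,o in T])
print("next")
S=[*behind(178,.019),.08,88]
rows([[*behind(p,.019),.080,p-90] for p in range(175,139,-3)],S)
print("next")
S=[*behind(142,.019),.08,52]
rows([[*behind(p,.019),.080,p-90] for p in (139,136,133,130,127,124,121,119,117,115,114,113)],S)
E
```

```text
[0, 0.013, 0.004, -0.0, -0.002, -0.001, 0.007]
[0, 0.023, 0.004, -0.0, -0.002, -0.001, 0.007]
[0, 0.033, 0.004, -0.0, -0.002, -0.001, 0.007]
[0, 0.043, 0.002, -0.0, -0.002, -0.001, 0.041]
[0, 0.052, 0.001, -0.0, -0.002, -0.001, 0.074]
[0, 0.06, 0.0, -0.0, -0.002, -0.001, 0.107]
[0, 0.069, -0.0, -0.0, -0.002, -0.001, 0.141]
[0, 0.077, 0.0, -0.0, -0.002, -0.0, 0.174]
[0, 0.086, 0.001, -0.0, -0.002, -0.0, 0.207]
[0, 0.094, 0.002, -0.0, -0.002, -0.0, 0.241]
[0, 0.103, 0.003, -0.0, -0.002, -0.0, 0.274]
[0, 0.111, 0.005, -0.0, -0.002, -0.0, 0.307]
next
[0, 0.008, -0.002, -0.0, 0.0, -0.0, 0.033]
[0, 0.017, -0.003, -0.0, 0.0, -0.0, 0.067]
[0, 0.025, -0.004, -0.0, 0.0, -0.0, 0.1]
[0, 0.034, -0.004, -0.0, 0.0, -0.0, 0.133]
[0, 0.043, -0.004, -0.0, 0.0, -0.0, 0.167]
[0, 0.051, -0.004, -0.0, 0.0, -0.0, 0.2]
[0, 0.06, -0.003, -0.0, 0.0, -0.0, 0.233]
[0, 0.068, -0.002, -0.0, 0.0, -0.0, 0.267]
[0, 0.077, 0.0, 0.0, 0.0, -0.0, 0.3]
[0, 0.085, 0.002, 0.0, 0.0, -0.0, 0.333]
[0, 0.093, 0.005, 0.0, 0.0, -0.0, 0.367]
[0, 0.101, 0.008, 0.0, 0.0, -0.0, 0.4]
next
[0, 0.008, -0.002, -0.0, 0.0, -0.0, 0.033]
[0, 0.017, -0.003, -0.0, 0.0, -0.0, 0.067]
[0, 0.025, -0.004, -0.0, 0.0, -0.0, 0.1]
[0, 0.034, -0.004, -0.0, 0.0, -0.0, 0.133]
[0, 0.043, -0.004, -0.0, 0.0, -0.0, 0.167]
[0, 0.051, -0.004, -0.0, 0.0, -0.0, 0.2]
[0, 0.06, -0.003, -0.0, 0.0, -0.0, 0.233]
[0, 0.066, -0.002, -0.0, 0.0, -0.0, 0.256]
[0, 0.071, -0.001, -0.0, 0.0, -0.0, 0.278]
[0, 0.077, 0.0, 0.0, 0.0, -0.0, 0.3]
[0, 0.08, 0.001, 0.0, 0.0, -0.0, 0.311]
[0, 0.082, 0.002, 0.0, 0.0, -0.0, 0.322]
```

Call:
{"name": "apply_moves", "arguments": {"series": [[0, 0.013, 0.004, 0, 0, 0, 0.007], [0, 0.023, 0.004, 0, 0, 0, 0.007], [0, 0.033, 0.004, 0, 0, 0, 0.007], [0, 0.043, 0.002, 0, 0, 0, 0.041], [0, 0.052, 0.001, 0, 0, 0, 0.074], [0, 0.06, 0, 0, 0, 0, 0.107], [0, 0.069, 0, 0, 0, 0, 0.141], [0, 0.077, 0, 0, 0, 0, 0.174], [0, 0.086, 0.001, 0, 0, 0, 0.207], [0, 0.094, 0.002, 0, 0, 0, 0.241], [0, 0.103, 0.003, 0, 0, 0, 0.274], [0, 0.111, 0.005, 0, 0, 0, 0.307]]}}

```text
time: 5.03
position: [0.4632, -0.0253, 0.0824]
tool_rot: [3.139, 0.0, 1.535]
ft_force: [1.6, -2.1, -0.9]
grip_width: -0.0002
finger_force: 1.4
```

```bash
python3 - <<'E'
from h import *
o=observe();im=get_image("wrist");cv2.imwrite("pics/w2.png",im["pixels"][:,:,::-1])
print(o["position"],np.degrees(o["tool_rot"]),[*behind(178,.019),.08,88])
E
```

```text
[ 0.46318116 -0.02527732  0.08242942] [1.79831471e+02 7.60911177e-05 8.79351968e+01] [np.float64(0.46138564340112487), np.float64(-0.026196465977162728), 0.08, 88]
```

View pics/w2.png

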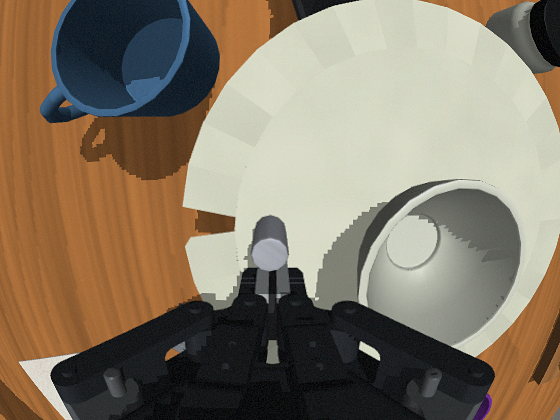

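The peg top at (269,252) is in contact in front of the fingertips and the disc is turning. The notch is at (213,220), the bowl is still in the middle, and the contact force is about 2.6 N. I'll keep going.

Call:
{"name": "apply_moves", "arguments": {"series": [[0, 0.008, -0.002, 0, 0, 0, 0.033], [0, 0.017, -0.003, 0, 0, 0, 0.067], [0, 0.025, -0.004, 0, 0, 0, 0.1], [0, 0.034, -0.004, 0, 0, 0, 0.133], [0, 0.043, -0.004, 0, 0, 0, 0.167], [0, 0.051, -0.004, 0, 0, 0, 0.2], [0, 0.06, -0.003, 0, 0, 0, 0.233], [0, 0.068, -0.002, 0, 0, 0, 0.267], [0, 0.077, 0, 0, 0, 0, 0.3], [0, 0.085, 0.002, 0, 0, 0, 0.333], [0, 0.093, 0.005, 0, 0, 0, 0.367], [0, 0.101, 0.008, 0, 0, 0, 0.4]]}}

```text
time: 6.08
position: [0.4679, 0.0248, 0.0821]
tool_rot: [3.141, -0.0, 0.907]
ft_force: [0.8, -3.4, 0.9]
grip_width: -0.0001
finger_force: 1.4
```

Call:
{"name": "apply_moves", "arguments": {"series": [[0, 0.008, -0.002, 0, 0, 0, 0.033], [0, 0.017, -0.003, 0, 0, 0, 0.067], [0, 0.025, -0.004, 0, 0, 0, 0.1], [0, 0.034, -0.004, 0, 0, 0, 0.133], [0, 0.043, -0.004, 0, 0, 0, 0.167], [0, 0.051, -0.004, 0, 0, 0, 0.2], [0, 0.06, -0.003, 0, 0, 0, 0.233], [0, 0.066, -0.002, 0, 0, 0, 0.256], [0, 0.071, -0.001, 0, 0, 0, 0.278], [0, 0.077, 0, 0, 0, 0, 0.3], [0, 0.08, 0.001, 0, 0, 0, 0.311], [0, 0.082, 0.002, 0, 0, 0, 0.322]]}}

```text
time: 7.08
position: [0.4938, 0.057, 0.0813]
tool_rot: [-3.141, 0.0, 0.403]
ft_force: [-3.1, 0.4, 1.5]
grip_width: -0.0003
finger_force: 1.3
```

```bash
python3 - <<'E'
from h import *
o=observe();im=get_image("wrist");cv2.imwrite("pics/w3.png",im["pixels"][:,:,::-1])
print(o["time"],o["position"],np.degrees(o["tool_rot"]),[*behind(113,.019),.08,23])
d=o["position"][:2]-AX;print(np.hypot(*d),np.degrees(np.arctan2(d[1],d[0])))
E
```

```text
7.0833 [0.49379587 0.05702001 0.08132557] [-1.79976044e+02  1.70962933e-02  2.30933819e+01] [np.float64(0.4932519175052617), np.float64(0.05621649683489902), 0.08, 23]
0.08255494856383391 125.72557343469788
```

View pics/w3.png

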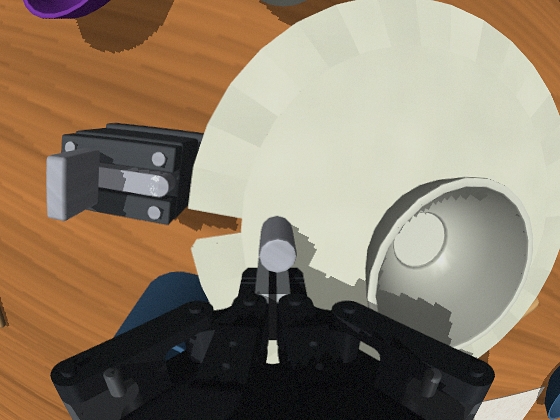

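The tab's top face is at about (58,185) and the bar's nose at (172,185). The notch mouth runs from (190,209) to (193,241), with its inner end at (238,226). The peg top is at (278,255) and the bowl is still in the middle, so the notch has a few degrees left to go clockwise.

```bash
python3 - <<'E'
from h import *
o=observe();im=get_image("wrist")
ang=lambda p:(np.degrees(np.arctan2(*(p[:2]-AX)[::-1])).round(1),np.hypot(*(p[:2]-AX)).round(4))
rim=circ([wray(im,o,*p,.069) for p in((190,209),(205,146),(232,92),(270,50),(330,13),(490,24),(540,70),(193,242))]);print("axis",rim)
for n,p,z in(("tab",(58,185),.103),("nose",(172,185),.069),("bar",(105,179),.069),("screwA",(159,158),.07),("screwB",(154,212),.07),("m1",(190,209),.069),("m2",(193,241),.069),("in",(239,226),.069),("peg",(278,255),.102)):
    w=wray(im,o,*p,z);print(n,w[:2].round(4),ang(w))
E
```

```text
axis (array([ 0.53934296, -0.0187231 ]), np.float64(0.13024258724838217))
tab [0.5024 0.1655] (np.float64(102.7), np.float64(0.1799))
nose [0.5125 0.1204] (np.float64(102.8), np.float64(0.1337))
bar [0.5013 0.1577] (np.float64(103.7), np.float64(0.1726))
screwA [0.5232 0.1312] (np.float64(97.6), np.float64(0.1425))
screwB [0.4955 0.125 ] (np.float64(109.0), np.float64(0.1428))
m1 [0.5043 0.1075] (np.float64(107.8), np.float64(0.1234))
m2 [0.4883 0.1004] (np.float64(115.9), np.float64(0.1228))
in [0.5057 0.0809] (np.float64(111.7), np.float64(0.0979))
peg [0.5118 0.0626] (np.float64(112.6), np.float64(0.0786))
```

```bash
python3 - <<'E'
from h import *
S=[*behind(113,.019),.08,23]
rows([[*behind(p,.019),.080,p-90] for p in (111.5,110,108.5,107,106,105,104.5,104.2)],S)
E
```

```text
[0, 0.004, -0.001, -0.0, 0.0, -0.0, 0.017]
[0, 0.008, -0.002, -0.0, 0.0, -0.0, 0.033]
[0, 0.013, -0.002, -0.0, 0.0, -0.0, 0.05]
[0, 0.017, -0.003, -0.0, -0.0, -0.0, 0.067]
[0, 0.02, -0.003, -0.0, -0.0, -0.0, 0.078]
[0, 0.023, -0.004, -0.0, -0.0, -0.0, 0.089]
[0, 0.024, -0.004, -0.0, -0.0, -0.0, 0.094]
[0, 0.025, -0.004, -0.0, -0.0, -0.0, 0.098]
```

Call:
{"name": "apply_moves", "arguments": {"series": [[0, 0.004, -0.001, 0, 0, 0, 0.017], [0, 0.008, -0.002, 0, 0, 0, 0.033], [0, 0.013, -0.002, 0, 0, 0, 0.05], [0, 0.017, -0.003, 0, 0, 0, 0.067], [0, 0.02, -0.003, 0, 0, 0, 0.078], [0, 0.023, -0.004, 0, 0, 0, 0.089], [0, 0.024, -0.004, 0, 0, 0, 0.094], [0, 0.025, -0.004, 0, 0, 0, 0.098], [0, 0.025, -0.004, 0, 0, 0, 0.098], [0, 0.025, -0.004, 0, 0, 0, 0.098]]}}

```text
time: 8.02
position: [0.5048, 0.0633, 0.0812]
tool_rot: [3.142, -0.0, 0.25]
ft_force: [-2.0, -1.2, -0.7]
grip_width: 0.0
finger_force: 0.8
```

```bash
python3 - <<'E'
from h import *
o=observe();im=get_image("wrist");cv2.imwrite("pics/w4.png",im["pixels"][:,:,::-1])
print(o["time"],o["position"],np.degrees(o["tool_rot"]),o["ft_force"])
rows([[*behind(104.2,.035),.080,13],[*behind(104.2,.035),.180,13],[*(AX+.235*np.array([np.cos(np.radians(103)),np.sin(np.radians(103))])),.18,13]],[*behind(104.2,.019),.08,14.2])
E
```

```text
8.0167 [0.50476312 0.06333942 0.08122749] [ 1.79995483e+02 -8.50163275e-03  1.43132301e+01] [-1.986645   -1.22219711 -0.68026428]
[0, -0.032, 0.0, 0.0, 0.0, -0.0, 0.013]
[0, -0.032, 0.0, -0.2, 0.0, -0.0, 0.013]
[0, 0.048, -0.31, -0.2, 0.0, -0.0, 0.013]
```

View pics/w4.png

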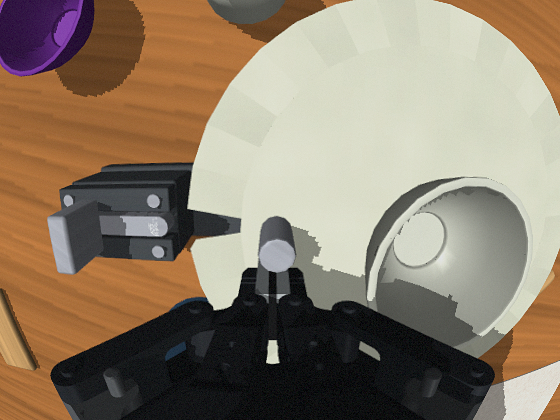

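The notch, centred at (192,225), now faces the bolt's nose at (168,226). Next I back off, rise and go beyond the tab.

Call:
{"name": "apply_moves", "arguments": {"series": [[0, -0.016, 0, 0, 0, 0, 0], [0, -0.032, 0, 0, 0, 0, 0.013], [0, -0.032, 0, -0.08, 0, 0, 0.013], [0, -0.032, 0, -0.16, 0, 0, 0.013], [0, -0.032, 0, -0.2, 0, 0, 0.013], [0, 0, -0.08, -0.2, 0, 0, 0.013], [0, 0.048, -0.16, -0.2, 0, 0, 0.013], [0, 0.048, -0.24, -0.2, 0, 0, 0.013], [0, 0.048, -0.31, -0.2, 0, 0, 0.013], [0, 0.048, -0.31, -0.2, 0, 0, 0.013]]}}

```text
time: 8.9
position: [0.4871, 0.2279, 0.1809]
tool_rot: [-3.138, -0.0, 0.238]
ft_force: [0.2, 1.0, -0.8]
grip_width: 0.0006
finger_force: 0.0
```

```bash
python3 - <<'E'
from h import *
o=observe();im=get_image("top");cv2.imwrite("pics/t2.png",cv2.resize(im["pixels"][130:290,180:400,::-1],(792,576),interpolation=2))
print(o["time"],o["position"],np.degrees(o["tool_rot"]))
u=np.array([np.cos(np.radians(103)),np.sin(np.radians(103))])
rows([[*(AX+r*u),z,13] for r,z in((.232,.12),(.232,.082),(.200,.082),(.164,.082))],[*(AX+.235*u),.18,13])
print(AX+.235*u)
E
```

```text
8.9 [0.48711489 0.22793308 0.18090964] [-1.79779554e+02 -2.06281457e-02  1.36434522e+01]
[0, 0.0, 0.006, 0.12, 0.0, 0.0, 0.0]
[0, 0.0, 0.006, 0.196, 0.0, 0.0, 0.0]
[0, -0.0, 0.07, 0.196, 0.0, 0.0, 0.0]
[0, -0.0, 0.142, 0.196, 0.0, 0.0, 0.0]
[0.4891365  0.21897697]
```

View pics/t2.png

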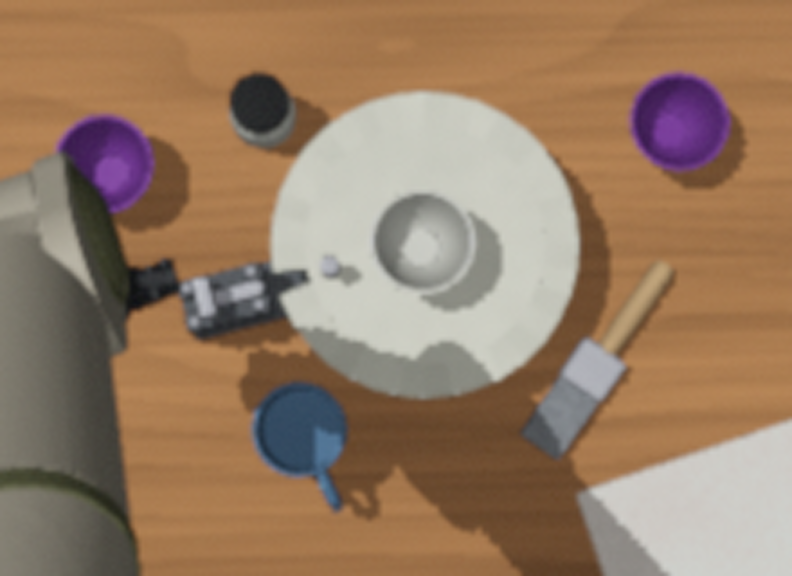

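The notch and peg at (330,265) line up with the bolt and tab at (204,297), and the bowl is in the middle. Now I go down behind the tab.

Call:
{"name": "apply_moves", "arguments": {"series": [[0, 0, 0.004, 0.06, 0, 0, 0], [0, 0, 0.004, 0.12, 0, 0, 0], [0, 0, 0.004, 0.17, 0, 0, 0], [0, 0, 0.004, 0.196, 0, 0, 0], [0, 0, 0.004, 0.196, 0, 0, 0], [0, 0, 0.004, 0.196, 0, 0, 0]]}}

```text
time: 9.45
position: [0.4899, 0.216, 0.0831]
tool_rot: [3.141, 0.001, 0.227]
ft_force: [0.4, -0.5, -0.2]
grip_width: 0.0001
finger_force: 0.0
```

```bash
python3 - <<'E'
from h import *
o=observe()
u=np.array([np.cos(np.radians(103)),np.sin(np.radians(103))])
print((o["position"][:2]-AX)@u,o["position"],o["ft_force"])
rows([[*(AX+r*u),.081,13] for r in(.205,.165)])
E
```

```text
0.2319665867633685 [0.48987134 0.21603341 0.08305855] [ 0.35518701 -0.50133244 -0.16972634]
[0, -0.0, 0.054, 0.004, 0.0, 0.001, 0.0]
[0, -0.0, 0.134, 0.004, 0.0, 0.001, 0.0]
```

Call:
{"name": "apply_moves", "arguments": {"series": [[0, 0, 0.015, 0.003, 0, 0, 0], [0, 0, 0.03, 0.003, 0, 0, 0], [0, 0, 0.043, 0.003, 0, 0, 0], [0, 0, 0.05, 0.003, 0, 0, 0], [0, 0, 0.055, 0.003, 0, 0, 0], [0, 0, 0.06, 0.003, 0, 0, 0], [0, 0, 0.065, 0.003, 0, 0, 0], [0, 0, 0.07, 0.003, 0, 0, 0], [0, 0, 0.075, 0.003, 0, 0, 0], [0, 0, 0.08, 0.003, 0, 0, 0], [0, 0, 0.085, 0.003, 0, 0, 0], [0, 0, 0.09, 0.003, 0, 0, 0]]}}

```text
time: 10.45
position: [0.5004, 0.1737, 0.0818]
tool_rot: [-3.141, -0.0, 0.23]
ft_force: [-0.1, 2.4, 2.5]
grip_width: 0.0001
finger_force: 1.1
```

```bash
python3 - <<'E'
from h import *
o=observe();im=get_image("wrist");cv2.imwrite("pics/w5.png",im["pixels"][:,:,::-1])
u=np.array([np.cos(np.radians(103)),np.sin(np.radians(103))])
print((o["position"][:2]-AX)@u,o["position"],o["ft_force"])
E
```

```text
0.18838919875996607 [0.50042379 0.17374598 0.08178951] [-0.09245003  2.40943414  2.50112115]
```

View pics/w5.png

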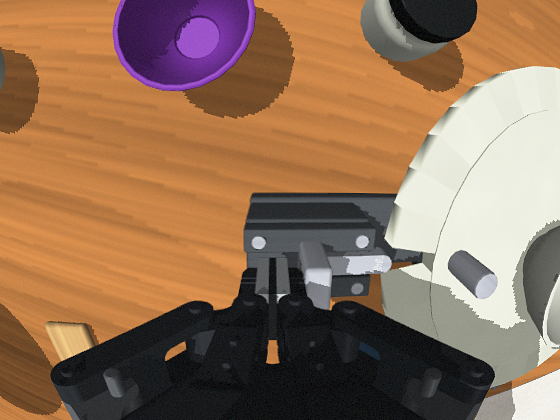

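The fingers at (275,270) press on the tab at (315,255), and the bolt's nose at (385,264) is entering the notch. I continue slowly.

Call:
{"name": "apply_moves", "arguments": {"series": [[0, 0, 0.004, 0, 0, 0, 0], [0, 0, 0.008, 0, 0, 0, 0], [0, 0, 0.012, 0, 0, 0, 0], [0, 0, 0.015, 0, 0, 0, 0], [0, 0, 0.018, 0, 0, 0, 0], [0, 0, 0.021, 0, 0, 0, 0], [0, 0, 0.024, 0, 0, 0, 0], [0, 0, 0.027, 0, 0, 0, 0], [0, 0, 0.03, 0, 0, 0, 0], [0, 0, 0.032, 0, 0, 0, 0], [0, 0, 0.034, 0, 0, 0, 0]]}}

```text
time: 11.42
position: [0.5043, 0.157, 0.0818]
tool_rot: [3.142, -0.0, 0.229]
ft_force: [1.1, 2.5, 1.2]
grip_width: -0.0006
finger_force: 1.0
```

Call:
{"name": "apply_moves", "arguments": {"series": [[0, 0, 0.001, 0, 0, 0, 0], [0, 0, 0.002, 0, 0, 0, 0], [0, 0, 0.003, 0, 0, 0, 0], [0, 0, 0.004, 0, 0, 0, 0]]}}

```text
time: 11.75
position: [0.5047, 0.1552, 0.0818]
tool_rot: [-3.142, -0.0, 0.229]
ft_force: [2.1, 2.7, 1.3]
grip_width: -0.0002
finger_force: 1.0
```

Call:
{"name": "apply_moves", "arguments": {"series": [[0, 0, 0.002, 0, 0, 0, 0], [0, 0, 0.004, 0, 0, 0, 0], [0, 0, 0.006, 0, 0, 0, 0], [0, 0, 0.007, 0, 0, 0, 0]]}}

```text
time: 12.08
position: [0.5054, 0.1519, 0.0818]
tool_rot: [-3.141, -0.0, 0.229]
ft_force: [1.2, 4.6, 0.1]
grip_width: -0.0001
finger_force: 2.2
```

Call:
{"name": "apply_moves", "arguments": {"series": [[0, 0, 0.001, 0, 0, 0, 0], [0, 0, 0.002, 0, 0, 0, 0], [0, 0, 0.003, 0, 0, 0, 0], [0, 0, 0.003, 0, 0, 0, 0]]}}

```text
time: 12.42
position: [0.5054, 0.1518, 0.0818]
tool_rot: [-3.14, 0.0, 0.231]
ft_force: [0.2, 7.6, 0.5]
grip_width: 0.0003
finger_force: 3.8
```

The motion has stopped and the force is rising, at about the expected home position. I withdraw, rise and check.

Call:
{"name": "apply_moves", "arguments": {"series": [[0, 0, -0.03, 0, 0, 0, 0], [0, 0, -0.06, 0, 0, 0, 0], [0, 0, -0.1, 0, 0, 0, 0], [0, 0, -0.1, -0.08, 0, 0, 0], [0, 0, -0.1, -0.16, 0, 0, 0], [0, 0, -0.1, -0.24, 0, 0, 0], [0, 0, -0.12, -0.28, 0, 0, 0], [0, 0, -0.12, -0.28, 0, 0, 0], [0, 0, -0.12, -0.28, 0, 0, 0], [0, 0, -0.12, -0.28, 0, 0, 0]]}}

```text
time: 13.25
position: [0.4913, 0.208, 0.221]
tool_rot: [3.141, 0.002, 0.229]
ft_force: [0.4, 0.7, -0.2]
grip_width: 0.0004
finger_force: 0.0
```

```bash
python3 - <<'E'
from h import *
o=observe();im=get_image("wrist");t=get_image("top")
a=cv2.resize(t["pixels"][140:260,200:380],(780,520),interpolation=2)
cv2.imwrite("pics/w6.png",cv2.resize(im["pixels"][:,:,::-1],(560,420)));cv2.imwrite("pics/t3.png",a[:,:,::-1])
print(o["time"],o["position"],o["ft_force"])
E
```

```text
13.25 [0.49128674 0.20803297 0.22100203] [ 0.44970925  0.71224804 -0.24393981]
```

View pics/t3.png

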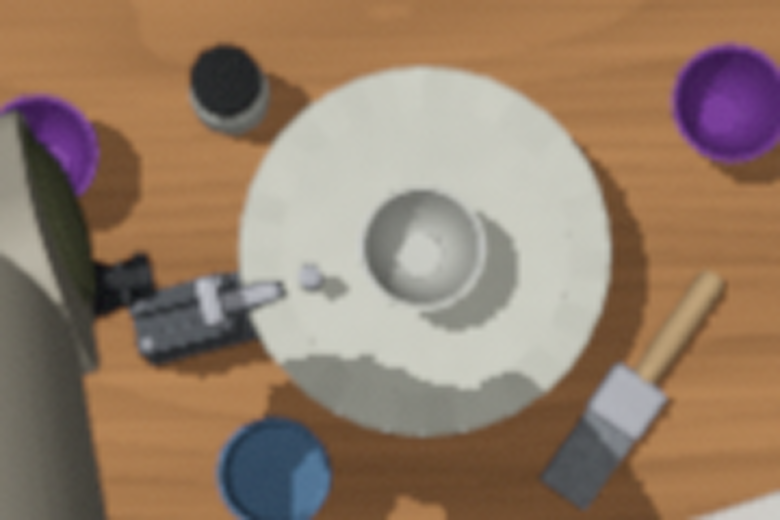

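The bolt's nose is deep in the notch at (280,290), the tab top is at (209,299), and the bowl at (421,249) is in the middle. I check the tab's radius (home is 148 mm) and hand in.

```bash
python3 - <<'E'
from h import *
t=get_image("top");w=ray(t,200+209/4.333,140+299/4.333,.103)[:2]
r=np.hypot(*(w-AX));print(w,r)
if r<.1535: print(finish_job())
E
```

```text
[0.50770967 0.13230206] 0.1463752105205214
the job is handed in; nothing more can be done
None
```

The wheel is locked and the job is handed in: the bolt is home in the notch, with its tab measured at 146 mm from the axis (148 mm is fully home). The bowl is still in the middle, and the arm is clear of everything.

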